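# Close the soap dispenser's filler with its screw cap

## Task

The wall dispenser has been refilled: take its steel screw cap from the glass shelf and set it upright on the filler neck on top of the dispenser. With light pressure turn it backwards (counter-clockwise from above) until you feel it ride up and drop into the start of the thread, then screw it in clockwise, never forcing or cross-threading it on the way, until it is fully home and snug, and let go. Leave the other things on the shelf where they stand.

Things in the scene. Friction and masses are not known exactly. Their poses are not given: they have to be found in the camera images.
- cap: Steel filler cap, standing skirt down: rim 56 mm across, 24 mm high, on it a grip bar 46 mm long, 13 mm thick, 22 mm high (top 46 mm above the skirt's edge). Origin: centre of the skirt's lower edge; z up, x along the bar. Hidden in the skirt: three thread lugs 120 degrees apart, their place unknown; 1.5 mm radial play on the neck. Over 25 N on the neck before home spoils the thread.
- cap_grip (a point): Middle of the cap's grip bar, on the cap's axis, 35 mm above the skirt's lower edge; x along the bar.
- dispenser: Stainless soap dispenser on the low shower wall, 85 mm deep (x), 105 mm wide (y), 150 mm high, press button in front, filler neck in the middle of its top. Origin: centre of the underside of the case; z up, x towards the wall.
- neck_foot (a point): Foot of filler neck on its axis, at the case top; z up. Neck 22 mm high, 38 mm tube, bevelled rim; outside a right-hand 3-start thread 46 mm across, 21 mm rise a turn (7 mm pitch, 1.8 mm play), start angle unknown. Skirt edge above here: 9 to 16 mm set on the thread, drops 16 to 9 at a start; turned in 120 degrees meets the rim at 2.5, in 40 to 60 more snug (torque soon over 0.2 N m).
- shelf: Frosted glass shelf 190 by 470 mm, 10 mm thick, on the low tiled wall behind it (+x side, top 83 mm above the glass). Origin on the glass's upper face, 97 mm from its wall edge; z up, x towards the wall; the glass runs from -100 to +370 mm in y. It stays fixed.
- shampoo: Closed white plastic shampoo bottle, round, 62 mm across, 189 mm high, upright at the back of the shelf near one end. Origin: centre of its base. Leave it.
- tumbler: White ceramic tumbler, round, 74 mm across, 95 mm high, upright at the back of the shelf near the other end. Origin: centre of its base. Leave it.
- pumice: Black pumice stone, 46 by 72 mm, 28 mm high, at the back of the shelf. Origin on its underside. Leave it.
- comb: Clear acrylic comb, 150 mm long (y), 31 mm wide, 5 mm thick, lying at the back of the shelf. Origin: middle of its underside. Leave it.
- soap_dish: White ceramic soap dish, 85 by 120 mm, 18 mm high, with a bar of soap in it, at the front of the shelf's left (+y) end. Origin: centre of its underside. Leave it.
- nail_brush: Wooden nail brush, 36 by 85 mm, 30 mm high, at the front of the shelf's right (-y) end. Origin: centre of its underside. Leave it.
There are look-alikes about, which are no part of the job. There is more than one size of the cap; the one meant has the size given above.

How it is judged (in metres and radians):
On the way, in this order (a step that is already met when the one before it is completed fails the run):
1. the cap, level on the neck and touching it, has been turned up onto the high end of the thread, just before its start (z of cap in the frame of neck_foot between 0.0145 and 0.0168 m and horizontal distance between cap and neck_foot below 0.004 m and angle between cap's own z axis and vertical below 0.1 rad and contact force between cap and dispenser above 0.5 N and linear speed of cap below 0.006 m/s), for 0.1 s.
2. the cap has dropped, level, into the start of the thread (z of cap in the frame of neck_foot between 0.006 and 0.0115 m and horizontal distance between cap and neck_foot below 0.004 m and angle between cap's own z axis and vertical below 0.1 rad), for 0.1 s.
At the end, for the whole second after the job is handed in: The cap is let go, level (0.06 rad) and at rest on the neck's axis (4 mm), screwed fully home (skirt edge less than 4 mm above the foot of the neck) and snug: more than 4 N stays between cap and dispenser (z of cap in the frame of neck_foot below 0.004 m and horizontal distance between cap and neck_foot below 0.004 m and angle between cap's own z axis and vertical below 0.06 rad and linear speed of cap below 0.01 m/s and angular speed of cap below 0.1 rad/s and contact force between cap and dispenser above 4 N); the robot touches nothing.
It fails at once if the thread is forced before the cap is home: more than 25 N between cap and dispenser (contact force between cap and dispenser above 25 N and z of cap in the frame of neck_foot above 0.0045 m).
It fails at once if another thing on the shelf is shifted by more than 25 mm (distance of any of shampoo, tumbler, pumice, comb, soap_dish, nail_brush from where it was at the start of the episode above 0.025 m).
It also fails if it takes over 70 s, if anything falls off the work surface, if the arm or the gripper's body presses on something with over 40 N, if the wrist force passes 120 N, or if a joint passes its speed limit or range.

## Robot

A 6-joint arm with a two-finger parallel gripper is mounted at the origin on the work surface. World frame = base frame: x ahead of the robot, y to its left, z up, the work surface at z = 0. Lengths are in mm, angles in rad, forces in N, time in s.
With the tool pointing down it reaches from about 375 to 975 mm from the base axis. Payload 3.8 kg.
Tool frame: the origin (TCP) lies on the front face of the gripper's body, between the roots of the fingers; the fingertips stand 64 mm ahead of it and the grasp point (between the pads) lies 45 mm ahead of it (robot.grip_depth is the distance from the TCP to the grasp point, in mm); z points along the fingers, x is the direction in which the jaws open and shut, and the axes are right-handed (so a half turn about z gives the same grasp; the last joint's range is limited). The gripper opens to 88 mm and grips with 3 to 60 N. Pads are 18 mm wide; open, the fingers measure 123 mm over their backs; the gripper's body (75 mm by 187 mm) begins 45 mm behind the grasp point.
Start: joints at [1.23, 0.264, 1.604, -0, 1.274, -0.037], TCP at [201.923, 644.085, 302.706] pointing down, gripper open.
Joint ranges: [-2.63, 2.63], [-0.94, 2.18], [0.31, 2.57], [-1.31, 4.45], [0, 2.66], [-2.55, 2.55]. Speed limits (rad/s): [2.57, 2.57, 3.14, 3.14, 3.14, 3.14].

## Interface

Orientations are given as a rotation vector (axis times angle).
In Python, from bench import monitor, cams, finish_job, robot gives the robot as it stands.
- The arm moves only by the tool arm_command, never from a script. Its argument "targets" is a list of rows, each an object with "delta_pos": the shift along the tool's x, y, z in m, a list of three; "turn": the turn, a rotation vector about the tool's x, y, z in rad, a list of three; "fingers": the gripper command: -1 is fully open, 1 is shut, values between are in proportion. In form: [{"delta_pos": [dx, dy, dz], "turn": [wx, wy, wz], "fingers": fingers}, ...]. A call has 1 to 10 rows; each row shifts and turns the commanded pose from where the row before left it, along the tool's axes as they then stand; what a row does not reach is not made up. A row lasts 1/12 s, in which the tool goes at most 41.7 mm and 7.16 degrees, less where a joint would pass 70% of its speed; a pose out of reach is approached as far as the arm can. A call is refused whole if a number of a shift passes 0.0417 or a number of a turn 0.125, either way. A call with a gripper value outside its range is refused whole. The fingers move at their own pace and stop on an object; "force" is the grip in N (left out, the last holds). Time passes only in rows, so rows that do not move let the fingers close. It gives the time, the measured TCP pose, the force and the opening at its end, in the units of the state.
- monitor.get_obs(): the state, without advancing time (a new reading comes with each control period).
- cams.get_image(name): name is "scene" or "side" or "wrist"; returns a dict with "color" (384x512x3 uint8, red, green, blue), "fx", "fy", "cx", "cy" (pixels), "origin" and "rotation" of the camera in the world; the wrist camera has in their place "tool_from_camera" (4x4, takes a point from camera to tool coordinates, whose origin is the TCP and whose axes are the tool frame's). Camera axes: x right, y down, z forward; pixel columns grow to the right and rows downward; lengths in mm; the calibration is good to about 2 mm. A picture is of the moment at which its call begins: read the wrist's pose just before it. There is no depth.
- finish_job(): hands the job in, once; it reports no verdict.
The state is a dict: "t": time; "qpos": joint angles; "joint_vel": joint speeds; "effort": joint torques, N m; "tcp_pos": TCP position; "orientation": TCP orientation; "ft_force": force on the tool from outside, world axes, zero at the start; "moment": the same for the moment, N m; "opening": finger opening in mm.
Only numpy, scipy, OpenCV 4.12 (cv2) and the standard library are available. Lean on these libraries where they do the work, as an engineer would, in place of code of your own. Each camera call takes 0.05 s, during which the arm holds its last target. There are 200 camera calls.

## Working session

There is one attempt and no reset: what is moved stays moved. The work goes in short steps, Python scripts to look and compute and a tool call to move; the robot and the scene stay as the last step left them, time stands still between calls to the robot, and variables do not carry over. Pictures are saved under pics/ and viewed, about 8 in all and at most 12, crops included, and the job is handed in when it is done.

Besides the shell and the picture viewer there is one more tool, called after "Emit:" as a command line: name --argument value ..., lists and objects as JSON in quotes. arm_command: Moves the arm, as the interface text tells. Its arguments: {"type":"object","properties":{"targets":{"type":"array","items":{"type":"object","properties":{"delta_pos":{"type":"array","items":{"type":"number"}},"turn":{"type":"array","items":{"type":"number"}},"fingers":{"type":"number"}}}},"force":{"type":"number"}},"required":["targets"]}

```bash
mkdir -p pics; ls
cat > h.py <<'E'
import numpy as np, cv2
from bench import monitor, cams, finish_job, robot
from scipy.spatial.transform import Rotation as R
def cam(name):
    o=monitor.get_obs(); im=cams.get_image(name)
    K=np.array([[im['fx'],0,im['cx']],[0,im['fy'],im['cy']],[0,0,1.]])
    if name=='wrist':
        T=np.eye(4);T[:3,:3]=R.from_rotvec(o['orientation']).as_matrix();T[:3,3]=o['tcp_pos']
        T=T@np.array(im['tool_from_camera']); Rm,org=T[:3,:3],T[:3,3]
    else: Rm,org=np.array(im['rotation']),np.array(im['origin'])
    return im['color'],K,Rm,org
def save(name,fn):
    c,K,Rm,o=cam(name); cv2.imwrite(fn+'.png',c[:,:,::-1]); np.savez(fn+'.npz',K=K,R=Rm,o=o)
def ray(fn,uv):
    d=np.load(fn+'.npz'); v=d['R']@np.linalg.inv(d['K'])@np.array([*uv,1.]); return d['o'],v/np.linalg.norm(v)
def plane(fn,uv,z):
    o,v=ray(fn,uv); return o+v*(z-o[2])/v[2]
def tri(pairs):
    A=np.zeros((3,3));b=np.zeros(3)
    for fn,uv in pairs:
        o,v=ray(fn,uv);P=np.eye(3)-np.outer(v,v);A+=P;b+=P@o
    x=np.linalg.solve(A,b)
    return x,[np.linalg.norm((np.eye(3)-np.outer(ray(f,u)[1],ray(f,u)[1]))@(x-ray(f,u)[0])) for f,u in pairs]
def proj(fn,p):
    d=np.load(fn+'.npz'); q=d['K']@d['R'].T@(np.array(p)-d['o']); return q[:2]/q[2]
E
python3 - <<'E'
from h import *
o=monitor.get_obs(); print(o)
for n in('scene','side','wrist'):
    save(n,'pics/a_'+n); d=np.load(f'pics/a_{n}.npz'); print(n,d['o'].round(1),d['R'].round(3).tolist(),d['K'][0,0])
a=[cv2.imread(f'pics/a_{n}.png') for n in('scene','side','wrist')]
cv2.imwrite('pics/a_all.png',cv2.resize(np.vstack([np.hstack(a[:2]),np.hstack([a[2],a[2]*0])]),(800,600),interpolation=cv2.INTER_AREA))
E
```

```text
pics
{'t': 0.0, 'qpos': array([ 1.23009038e+00,  2.64728376e-01,  1.60533179e+00, -7.11711296e-06,
        1.27369376e+00, -3.69256217e-02]), 'joint_vel': array([ 9.47118791e-04, -3.56272156e-04,  7.13369428e-05,  8.23517923e-04,
        1.44227290e-03, -8.18957954e-04]), 'effort': array([-1.72933189e-03, -5.02093291e+01, -3.56885004e+01,  7.26793916e-02,
        2.93359347e-02, -1.34876159e-04]), 'tcp_pos': array([201.74786379, 643.56629664, 301.4273382 ]), 'orientation': array([ 2.53099877,  1.85902625, -0.00280139]), 'ft_force': array([ 0.69258822, -0.4786995 ,  0.33604427]), 'moment': array([-0.03307034, -0.0208911 , -0.00508745]), 'opening': 87.7283297004007}
scene [ 969.5 -399.8  924.7] [-2.189, -1.051, 0.387] 413.1880094402802
side [ -69.6 -438.6  721.9] [-2.098, 0.933, -0.412] 361.2758650280499
wrist [126.5 667.9 382.9] [[0.3, 0.909, 0.289], [0.954, -0.285, -0.094], [-0.003, 0.304, -0.953]] 302.9952193592839
```

View pics/a_all.png

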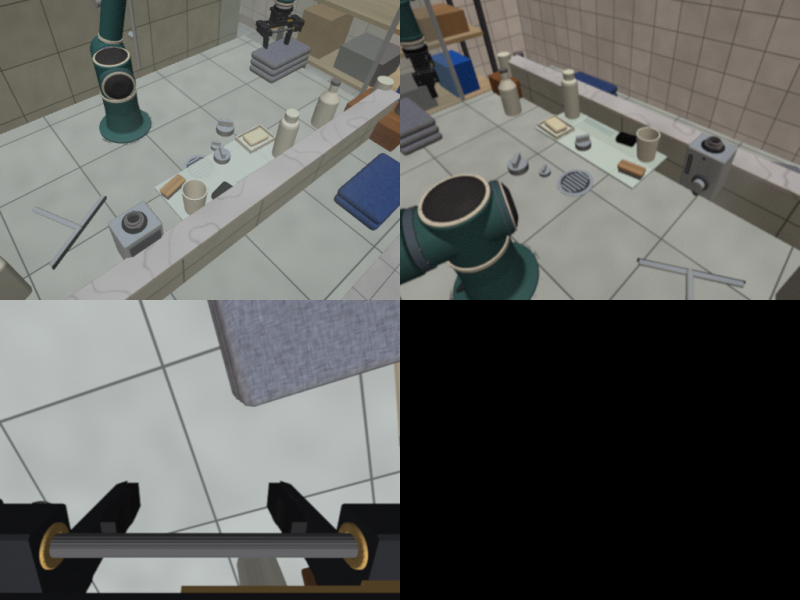

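The overview shows three cap-like things. In scene (full-res pixels) they are at about (288,163) on the floor, (275,186) small on the floor and (284,197) on the shelf. In side they are at about (150,209), (185,218) and (234,182). The dispenser neck is at scene (172,280) and side (400,185). I'll check these in close crops.

```bash
sed -i "s/np.array(im\['rotation'\]),np.array/R.from_rotvec(im['rotation']).as_matrix(),np.array/" h.py
python3 - <<'E'
from h import *
for n in('scene','side'): save(n,'pics/b_'+n)
s=cv2.imread('pics/b_scene.png'); d=cv2.imread('pics/b_side.png')
up=lambda im,x,y,w=100,h=75:cv2.resize(im[y:y+h,x:x+w],(400,300),interpolation=cv2.INTER_CUBIC)
cv2.imwrite('pics/b_all.png',np.vstack([np.hstack([up(s,240,140),up(d,140,160,)]),np.hstack([up(s,125,245),up(d,350,160)])]))
E
```

```text
(no output)
```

View pics/b_all.png

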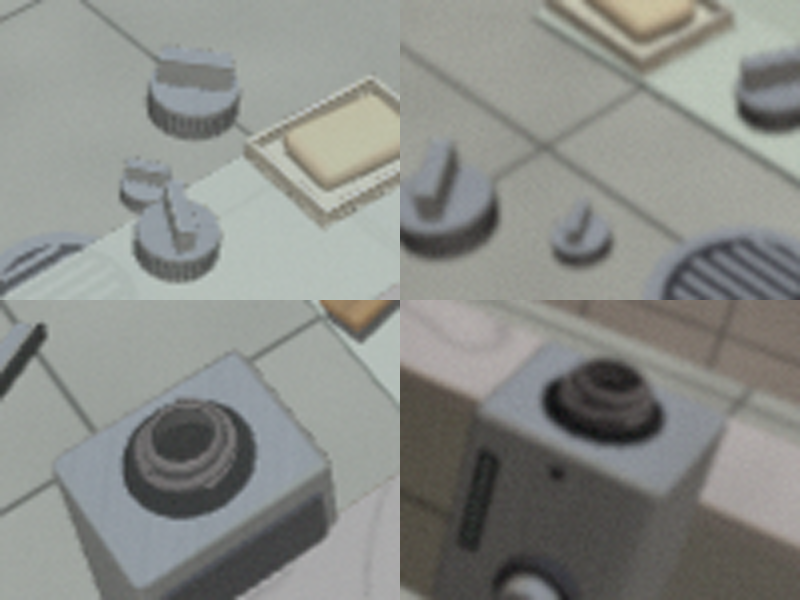

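The top crops show the target on the glass shelf at scene (284,197) and side about (235,180). A larger cap stands on the floor at scene (288,164), and a small one on the floor at scene (276,186). The neck rim is at about scene (171,280) and side (401,179).

Run:
```python
from h import *
S,D='pics/b_scene','pics/b_side'
print('cap rim top',tri([(S,(284.5,197)),(D,(235,182))]))
print('floor big',tri([(S,(288,163)),(D,(151,210))]))
print('neck rim',tri([(S,(171,278)),(D,(401,178))]))
c,K,Rm,o=cam('wrist'); ob=monitor.get_obs(); T=R.from_rotvec(ob['orientation']).as_matrix()
print(T.round(3).tolist(), 'cam in tool',(T.T@(o-ob['tcp_pos'])).round(1),(T.T@Rm).round(3).tolist(),K)
```

```text
cap rim top (array([452.58169732, 130.25905292, 118.39382306]), [np.float64(3.2931960551003665), np.float64(3.2931960551003745)])
floor big (array([283.64443097, 307.09528041,  20.77400543]), [np.float64(0.540288779374694), np.float64(0.5402887793748341)])
neck rim (array([ 563.72357564, -257.1657805 ,  260.09029364]), [np.float64(1.2757462866808837), np.float64(1.2757462866809204)])
[[0.299, 0.954, -0.0], [0.954, -0.299, -0.001], [-0.001, -0.0, -1.0]] cam in tool [  0.4 -79.1 -81.2] [[1.0, -0.0, -0.001], [0.0, 0.953, 0.304], [0.001, -0.304, 0.953]] [[302.99521936   0.         260.26055519]
 [  0.         302.99521936 191.44701911]
 [  0.           0.           1.        ]]
```

Emit:
arm_command --targets '[{"delta_pos": [0,0,-0.03]},{"delta_pos": [0,0,-0.03]},{"delta_pos": [0,0,-0.03]},{"delta_pos": [-0.026,0.0245,0]},{"delta_pos": [-0.026,0.0245,0]},{"delta_pos": [-0.026,0.0245,0]},{"delta_pos": [-0.026,0.0245,0]},{"delta_pos": [-0.026,0.0245,0]},{"delta_pos": [-0.026,0.0245,0]},{"delta_pos": [-0.026,0.0245,0]}]'

```text
$.targets[0]: bad value
```

Emit:
arm_command --targets '[{"delta_pos": [-0.026,0.0245,0]},{"delta_pos": [-0.026,0.0245,0]},{"delta_pos": [-0.026,0.0245,0]},{"delta_pos": [-0.026,0.0245,0]},{"delta_pos": [-0.026,0.0245,0]},{"delta_pos": [-0.026,0.0245,0]},{"delta_pos": [-0.026,0.0245,0]},{"delta_pos": [-0.026,0.0245,0]},{"delta_pos": [-0.026,0.0245,0]},{"delta_pos": [0,0,0]}]'

```text
$.targets[0]: bad value
```

Run:
```python
from h import *
o=monitor.get_obs(); print(o['t'],o['tcp_pos'],o['qpos'])
save('wrist','pics/c1')
cv2.imwrite('pics/c1v.png',cv2.resize(cv2.imread('pics/c1.png'),None,fx=1.5,fy=1.5,interpolation=cv2.INTER_CUBIC))
```

```text
0.3 [201.89013702 643.89639507 302.2229488 ] [ 1.23006254e+00  2.64253674e-01  1.60445163e+00 -2.61043640e-05
  1.27372714e+00 -3.68864328e-02]
```

View pics/c1v.png

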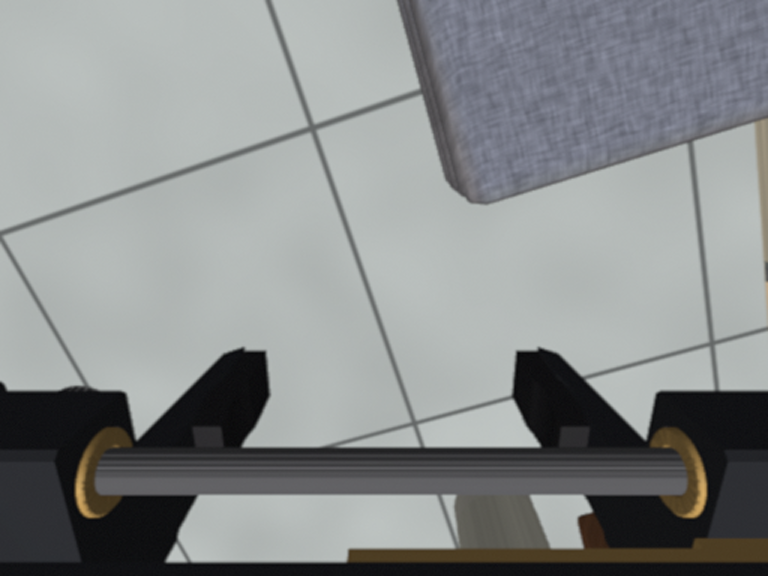

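The move was refused because a row needs every field. The picture shows only the start view, the towel and tiles.

Emit:
arm_command --targets '[{"delta_pos": [0,0,-0.03],"turn": [0,0,0],"fingers": -1},{"delta_pos": [0,0,-0.03],"turn": [0,0,0],"fingers": -1},{"delta_pos": [0,0,-0.03],"turn": [0,0,0],"fingers": -1},{"delta_pos": [-0.026,0.0245,0],"turn": [0,0,0],"fingers": -1},{"delta_pos": [-0.026,0.0245,0],"turn": [0,0,0],"fingers": -1},{"delta_pos": [-0.026,0.0245,0],"turn": [0,0,0],"fingers": -1},{"delta_pos": [-0.026,0.0245,0],"turn": [0,0,0],"fingers": -1},{"delta_pos": [-0.026,0.0245,0],"turn": [0,0,0],"fingers": -1},{"delta_pos": [-0.026,0.0245,0],"turn": [0,0,0],"fingers": -1},{"delta_pos": [-0.026,0.0245,0],"turn": [0,0,0],"fingers": -1}]'

```text
t: 1.18
tcp_pos: [311.5, 417.5, 392.8]
orientation: [2.532, 1.86, 0.001]
ft_force: [1.1, 0.1, 0.7]
opening: 88.3
```

Emit:
arm_command --targets '[{"delta_pos": [-0.026,0.0245,0],"turn": [0,0,0],"fingers": -1},{"delta_pos": [-0.026,0.0245,0],"turn": [0,0,0],"fingers": -1},{"delta_pos": [-0.026,0.0245,0],"turn": [0,0,0],"fingers": -1},{"delta_pos": [-0.026,0.0245,0],"turn": [0,0,0],"fingers": -1},{"delta_pos": [-0.026,0.0245,0],"turn": [0,0,0],"fingers": -1},{"delta_pos": [-0.026,0.0245,0],"turn": [0,0,0],"fingers": -1},{"delta_pos": [-0.026,0.0245,0],"turn": [0,0,0],"fingers": -1},{"delta_pos": [-0.026,0.0245,0],"turn": [0,0,0],"fingers": -1},{"delta_pos": [-0.026,0.0245,0],"turn": [0,0,0],"fingers": -1},{"delta_pos": [0,0,0],"turn": [0,0,0],"fingers": -1}]'

```text
t: 2.02
tcp_pos: [453.4, 125.1, 392.9]
orientation: [2.535, 1.851, -0.001]
ft_force: [-0.1, -0.2, 0.2]
opening: 87.9
```

Run:
```python
from h import *
o=monitor.get_obs(); print(o['t'],o['tcp_pos'],o['qpos'],o['ft_force'],R.from_rotvec(o['orientation']).as_matrix().round(3).tolist())
save('wrist','pics/c2')
cv2.imwrite('pics/c2v.png',cv2.resize(cv2.imread('pics/c2.png'),None,fx=1.5,fy=1.5,interpolation=cv2.INTER_CUBIC))
```

```text
2.0167 [453.39740959 125.10965982 392.86922209] [ 0.21812144 -0.1768628   1.89886573 -0.00317892  1.41857231 -1.04281949] [-0.06268023 -0.17887477  0.22769029] [[0.304, 0.953, 0.002], [0.953, -0.304, -0.003], [-0.002, 0.002, -1.0]]
```

View pics/c2v.png

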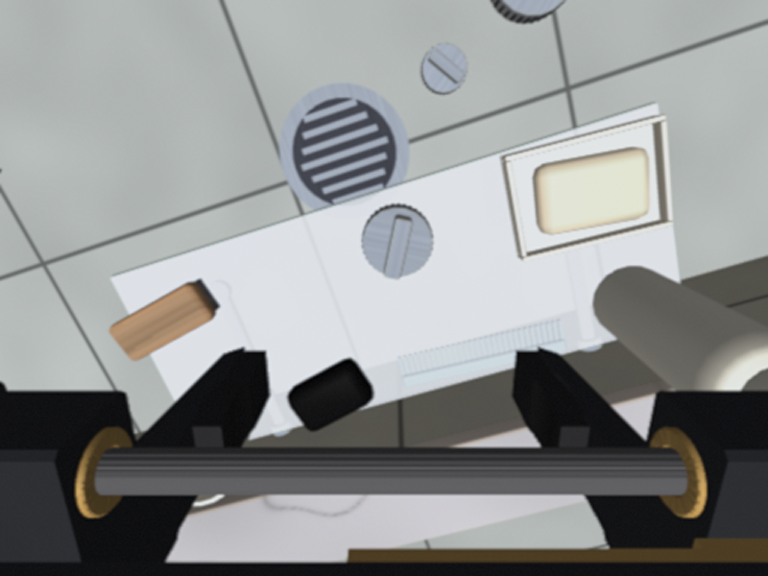

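The wrist view shows the target cap on the glass. Its rim centre is at pixel (265,161) and its bar runs from (268,145) to (263,183), almost along tool y. The small and large floor caps are at (296,45) and (351,4).

Run:
```python
from h import *
W='pics/c2';o=monitor.get_obs();T=R.from_rotvec(o['orientation']).as_matrix()
for z in (120,144):
  p=plane(W,(265,161),z);print(z,p,T.T@(p-o['tcp_pos']))
print(tri([(W,(265,161)),('pics/b_scene',(284.5,197)),('pics/b_side',(235,182))]))
a,b=plane(W,(268.5,145.5),140),plane(W,(263,183),140);print(T.T@(b-a),(a+b)/2)
```

```text
120 [451.8835758  131.07377122 120.        ] [  3.50910898  -1.83751979 272.80249302]
144 [446.8814803  132.34715281 144.        ] [  3.19165791  -6.97770246 248.79998883]
(array([452.47567153, 130.63750158, 118.08976953]), [np.float64(0.38282474007658973), np.float64(3.1709962852958333), np.float64(3.4346679235434294)])
[-5.97782252e+00  4.31165131e+01  2.38353683e-02] [451.9037505  131.63843974 140.        ]
```

Emit:
arm_command --targets '[{"delta_pos": [0,0,0.03],"turn": [0,0,0],"fingers": -1},{"delta_pos": [0,0,0.03],"turn": [0,0,0],"fingers": -1},{"delta_pos": [0,0,0.03],"turn": [0,0,0],"fingers": -1},{"delta_pos": [0,0,0.01],"turn": [0,0,0],"fingers": -1},{"delta_pos": [0,0,0],"turn": [0,0,0],"fingers": -1}]'

```text
t: 2.48
tcp_pos: [449.2, 130.3, 289.5]
orientation: [-2.529, -1.859, 0.009]
ft_force: [-0.5, 0.2, 0.0]
opening: 88.3
```

Run:
```python
from h import *
o=monitor.get_obs(); print(o['t'],o['tcp_pos'])
save('wrist','pics/c3'); im=cv2.imread('pics/c3.png'); print(proj('pics/c3',[455,127,125]))
u,v=proj('pics/c3',[455,127,125]).astype(int); x0,y0=max(u-75,0),max(v-75,0); print(x0,y0)
cv2.imwrite('pics/c3v.png',cv2.resize(im[y0:y0+150,x0:x0+150],(600,600),interpolation=cv2.INTER_CUBIC))
```

```text
2.4833 [449.23905898 130.32119849 289.5217884 ]
[258.84873458 200.30948838]
183 125
```

View pics/c3v.png

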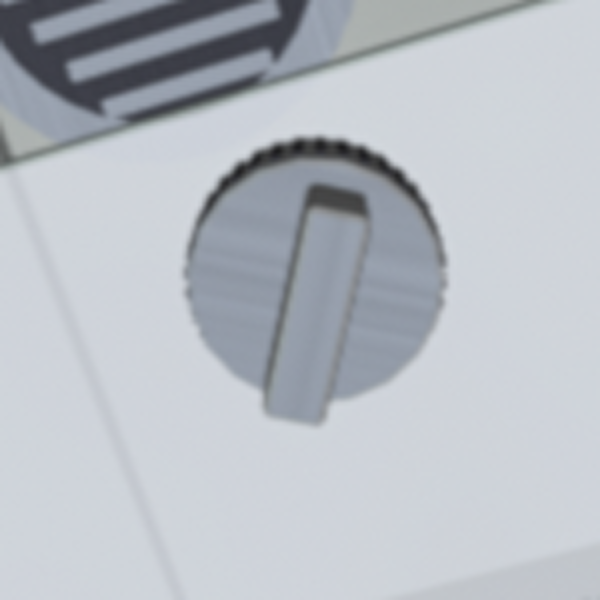

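The crop shows the rim disc centred at about (262,194.5) in the full picture. The bar-top corners are (261,176), (275.5,178), (264,231) and (249,228), centre (262.5,203.3).

Run:
```python
from h import *
W='pics/c3';o=monitor.get_obs();T=R.from_rotvec(o['orientation']).as_matrix()
for z in (105,110,115,120,125,130):
  p=plane(W,(262,194.5),z);q=plane(W,(262.5,203.3),z+22)
  L=plane(W,(268,178),z+22)-plane(W,(257,229),z+22); D=plane(W,(230.5,194.5),z)-plane(W,(293.7,194.5),z)
  print(z,p,q,np.hypot(*L[:2]),np.hypot(*D[:2]))
print(tri([(W,(262,194.5)),('pics/c2',(264.7,161))]))
print(tri([(W,(262.5,203.3)),('pics/c2',(266,164))]))
print(tri([(W,(262,194.5)),('pics/b_scene',(284.5,197))]))
L=T.T@(plane(W,(257,229),140)-plane(W,(268,178),140)); print(L,np.arctan2(-L[0],L[1]),T.round(3))
```

```text
105 [456.98962578 129.25568254 105.        ] [457.85540963 129.39376414 127.        ] 47.27047315634148 58.393022305303894
110 [455.44026176 129.72812939 110.        ] [456.14882989 129.90592291 132.        ] 46.30318501298023 57.296832321484565
115 [453.89089773 130.20057625 115.        ] [454.44225016 130.41808168 137.        ] 45.33589686961898 56.200642337665215
120 [452.3415337 130.6730231 120.       ] [452.73567042 130.93024046 142.        ] 44.36860872625772 55.104452353845886
125 [450.79216967 131.14546996 125.        ] [451.02909069 131.44239923 147.        ] 43.40132058289645 54.00826237002655
130 [449.24280564 131.61791681 130.        ] [449.32251095 131.954558   152.        ] 42.4340324395352 52.91207238620719
(array([450.76255271, 131.07500709, 125.00254349]), [np.float64(0.07632463644710925), np.float64(0.07632463644707359)])
(array([447.09709798, 132.91334635, 158.83755311]), [np.float64(0.28002826485666654), np.float64(0.28002826485669435)])
(array([452.39537743, 131.42247679, 121.49940482]), [np.float64(0.7928156534632793), np.float64(0.7928156534633657)])
[-8.83995106 43.87370422 -0.10134186] 0.19882430114152028 [[ 0.298  0.955 -0.003]
 [ 0.955 -0.298 -0.   ]
 [-0.001 -0.003 -1.   ]]
```

Emit:
arm_command --targets '[{"delta_pos": [0.0014,0.0038,0],"turn": [0,0,0.1],"fingers": -1},{"delta_pos": [0,0,0.025],"turn": [0,0,0.1],"fingers": -1},{"delta_pos": [0,0,0.025],"turn": [0,0,0],"fingers": -1},{"delta_pos": [0,0,0.025],"turn": [0,0,0],"fingers": -1},{"delta_pos": [0,0,0.015],"turn": [0,0,0],"fingers": -1},{"delta_pos": [0,0,0.005],"turn": [0,0,0],"fingers": -1},{"delta_pos": [0,0,0],"turn": [0,0,0],"fingers": -1},{"delta_pos": [0,0,0],"turn": [0,0,0],"fingers": -1}]'

```text
t: 3.2
tcp_pos: [456.9, 130.7, 199.7]
orientation: [2.704, 1.598, 0.004]
ft_force: [0.8, 0.3, -0.3]
opening: 88.4
```

Run:
```python
from h import *
o=monitor.get_obs(); print(o['t'],o['tcp_pos'],R.from_rotvec(o['orientation']).as_matrix().round(3).tolist(),o['qpos'])
save('wrist','pics/d1');save('scene','pics/d1s')
a=cv2.imread('pics/d1.png');s=cv2.imread('pics/d1s.png')
cv2.imwrite('pics/d1v.png',np.hstack([cv2.resize(a[180:384,160:360],(400,408)),cv2.resize(s[140:242,230:330],(400,408),interpolation=cv2.INTER_CUBIC)]))
```

```text
3.2 [456.90712801 130.66872626 199.73726289] [[0.482, 0.876, 0.003], [0.876, -0.482, 0.001], [0.002, 0.002, -1.0]] [ 2.26098580e-01 -2.72960859e-02  2.12841702e+00  6.25374861e-05
  1.03748688e+00 -8.41350251e-01]
```

View pics/d1v.png

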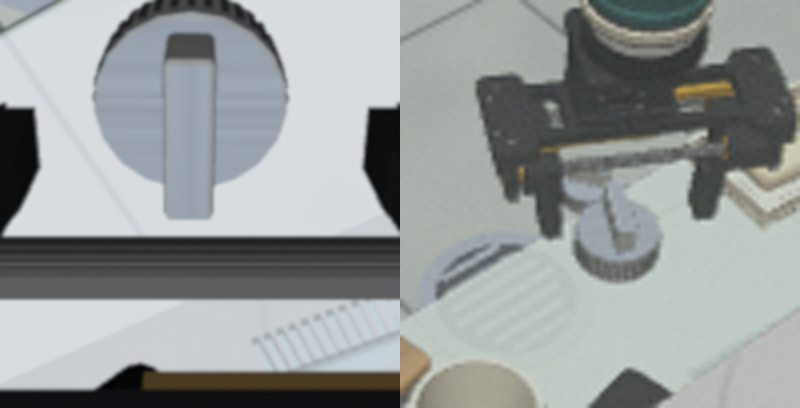

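The bar now lies along tool y, midway between the open fingers. The rim centre is at wrist (255.5,229) and the bar top centre at (255,249).

Run:
```python
from h import *
W='pics/d1';o=monitor.get_obs();T=R.from_rotvec(o['orientation']).as_matrix();print(o['tcp_pos'],proj(W,o['tcp_pos']-T[:,2]*-80))
for z in (105,110,115,120,125):
  p=plane(W,(255.5,229),z);q=plane(W,(255,249),z+22);L=plane(W,(254.5,209.5),z+22)-plane(W,(255,288.5),z+22)
  D=plane(W,(207,229),z)-plane(W,(304,229),z)
  print(z,(T.T@(p-o['tcp_pos'])).round(1),(T.T@(q-o['tcp_pos'])).round(1),np.hypot(*L[:2]),np.hypot(*D[:2]))
print(tri([(W,(255.5,229)),('pics/c3',(262,194.5)),('pics/c2',(264.7,161))]))
```

```text
[457.09477462 130.59800117 200.00699326] [259.87633173 236.83402571]
105 [-2.8  1.9 95. ] [-2.8  4.2 73. ] 50.34954174355156 61.62196584020843
110 [-2.7 -0.4 90. ] [-2.7  1.5 68. ] 48.71395104328107 59.87053102953043
115 [-2.6 -2.7 85. ] [-2.5 -1.2 63. ] 47.07836034301064 58.11909621885244
120 [-2.5 -5.  80. ] [-2.4 -4.  58. ] 45.44276964274013 56.36766140817447
125 [-2.4 -7.3 75. ] [-2.3 -6.7 53. ] 43.80717894246965 54.61622659749649
(array([452.05854988, 130.71777997, 119.69287006]), [np.float64(0.1634108290087268), np.float64(0.3667353537250948), np.float64(0.21501178425235032)])
```

Emit:
arm_command --targets '[{"delta_pos": [-0.0025,-0.0045,0.005],"turn": [0,0,0],"fingers": -1},{"delta_pos": [0,0,0.004],"turn": [0,0,0],"fingers": -1},{"delta_pos": [0,0,0.004],"turn": [0,0,0],"fingers": -1},{"delta_pos": [0,0,0],"turn": [0,0,0],"fingers": -1},{"delta_pos": [0,0,0],"turn": [0,0,0],"fingers": -1}]'

```text
t: 3.72
tcp_pos: [450.1, 130.0, 184.3]
orientation: [-2.705, -1.598, 0.001]
ft_force: [-0.5, -0.1, -0.3]
opening: 88.3
```

Run:
```python
from h import *
o=monitor.get_obs();T=R.from_rotvec(o['orientation']).as_matrix(); print(o['t'],o['tcp_pos'],o['ft_force'])
save('wrist','pics/d2');W='pics/d2'
a=cv2.imread('pics/d2.png');cv2.imwrite('pics/d2v.png',cv2.resize(a[180:380,160:360],(600,600),interpolation=cv2.INTER_CUBIC))
for z in(115,118,120,122): print(z,proj(W,o['tcp_pos']+T[:,2]*(o['tcp_pos'][2]-z)))
```

```text
3.7167 [450.06807175 129.95274701 184.25888485] [-0.45717761 -0.10904427 -0.28413317]
115 [259.68868716 244.87705195]
118 [259.67439552 247.48403921]
120 [259.66458903 249.27287655]
122 [259.6545503 251.1040763]
```

View pics/d2v.png

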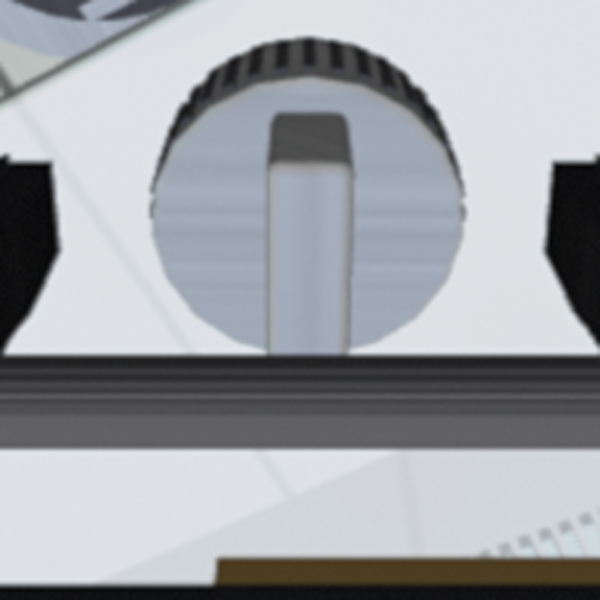

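Aligned within about 1 mm: the rim centre is at (262.7,251.2) against an expected (259.7,250), so I add 1.5 mm in tool x and close.

Emit:
arm_command --targets '[{"delta_pos": [0.0015,0,0],"turn": [0,0,0],"fingers": -1},{"delta_pos": [0,0,0],"turn": [0,0,0],"fingers": 1},{"delta_pos": [0,0,0],"turn": [0,0,0],"fingers": 1},{"delta_pos": [0,0,0],"turn": [0,0,0],"fingers": 1},{"delta_pos": [0,0,0],"turn": [0,0,0],"fingers": 1},{"delta_pos": [0,0,0],"turn": [0,0,0],"fingers": 1},{"delta_pos": [0,0,0],"turn": [0,0,0],"fingers": 1},{"delta_pos": [0,0,0],"turn": [0,0,0],"fingers": 1}]' --force 40

```text
t: 4.43
tcp_pos: [451.2, 131.4, 184.7]
orientation: [2.705, 1.598, 0.0]
ft_force: [-0.6, -0.1, 0.4]
opening: 52.9
```

Run:
```python
from h import *
o=monitor.get_obs(); print(o['t'],o['tcp_pos'],o['ft_force'],o['moment'],o['opening'])
```

```text
4.4333 [451.15021483 131.36752413 184.7434228 ] [-0.61429506 -0.10055132  0.43964666] [-0.02906566  0.06781349  0.03309002] 52.88289306402016
```

Emit:
arm_command --targets '[{"delta_pos": [0,0,0],"turn": [0,0,0],"fingers": 1},{"delta_pos": [0,0,0],"turn": [0,0,0],"fingers": 1},{"delta_pos": [0,0,0],"turn": [0,0,0],"fingers": 1},{"delta_pos": [0,0,0],"turn": [0,0,0],"fingers": 1},{"delta_pos": [0,0,0],"turn": [0,0,0],"fingers": 1},{"delta_pos": [0,0,0],"turn": [0,0,0],"fingers": 1},{"delta_pos": [0,0,0],"turn": [0,0,0],"fingers": 1},{"delta_pos": [0,0,0],"turn": [0,0,0],"fingers": 1},{"delta_pos": [0,0,0],"turn": [0,0,0],"fingers": 1}]'

```text
t: 5.18
tcp_pos: [451.1, 131.4, 184.7]
orientation: [2.705, 1.598, -0.0]
ft_force: [-0.7, 0.2, 0.1]
opening: 53.2
```

Emit:
arm_command --targets '[{"delta_pos": [0,0,0],"turn": [0,0,0],"fingers": 1},{"delta_pos": [0,0,0],"turn": [0,0,0],"fingers": 1},{"delta_pos": [0,0,-0.005],"turn": [0,0,0],"fingers": 1},{"delta_pos": [0,0,-0.01],"turn": [0,0,0],"fingers": 1},{"delta_pos": [0,0,-0.02],"turn": [0,0,0],"fingers": 1},{"delta_pos": [0,0,-0.03],"turn": [0,0,0],"fingers": 1},{"delta_pos": [0,0,-0.03],"turn": [0,0,0],"fingers": 1},{"delta_pos": [0,0,-0.03],"turn": [0,0,0],"fingers": 1},{"delta_pos": [0,0,0],"turn": [0,0,0],"fingers": 1}]'

```text
t: 5.93
tcp_pos: [454.3, 132.1, 317.7]
orientation: [2.702, 1.596, 0.019]
ft_force: [0.7, 0.5, -0.4]
opening: 52.5
```

Run:
```python
from h import *
o=monitor.get_obs(); print(o['t'],o['tcp_pos'],o['ft_force'],o['moment'],o['opening'])
save('wrist','pics/e1');W='pics/e1'
a=cv2.imread('pics/e1.png');w=cv2.resize(a[180:380,160:360],(400,400),interpolation=cv2.INTER_CUBIC)
save('scene','pics/e1s');save('side','pics/e1d')
s=cv2.imread('pics/e1s.png');d=cv2.imread('pics/e1d.png')
# detail of neck
n=cv2.resize(s[250:310,140:205],(400,369),interpolation=cv2.INTER_CUBIC);m=cv2.resize(d[155:215,365:430],(400,369),interpolation=cv2.INTER_CUBIC)
cv2.imwrite('pics/e1v.png',np.vstack([np.hstack([w[:230],cv2.resize(s[120:200,230:370],(400,230))]),np.hstack([n,m])]))
```

```text
5.9333 [454.25608201 132.13378222 317.66280505] [ 0.65900927  0.49651994 -0.42917241] [ 0.02371776  0.00424735 -0.05460919] 52.500666987032076
```

View pics/e1v.png

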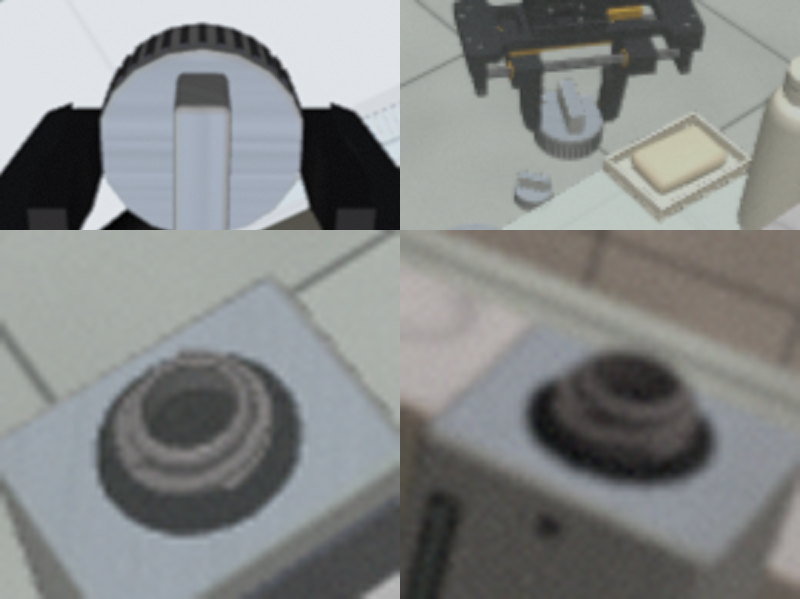

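The wrist view shows the fingers closed on the upper rim edge (opening 52.5) instead of the bar, so the rim stands a few mm higher than I assumed. That grip is marginal. I'll set the cap back down and take it by the bar.

Emit:
arm_command --targets '[{"delta_pos": [0,0,0.03],"turn": [0,0,0],"fingers": 1},{"delta_pos": [0,0,0.03],"turn": [0,0,0],"fingers": 1},{"delta_pos": [0,0,0.03],"turn": [0,0,0],"fingers": 1},{"delta_pos": [0,0,0.02],"turn": [0,0,0],"fingers": 1},{"delta_pos": [0,0,0.008],"turn": [0,0,0],"fingers": 1},{"delta_pos": [0,0,0.003],"turn": [0,0,0],"fingers": 1},{"delta_pos": [0,0,0.002],"turn": [0,0,0],"fingers": 1},{"delta_pos": [0,0,0.002],"turn": [0,0,0],"fingers": 1},{"delta_pos": [0,0,0],"turn": [0,0,0],"fingers": 1}]'

```text
t: 6.83
tcp_pos: [451.9, 131.5, 185.6]
orientation: [2.705, 1.597, 0.003]
ft_force: [0.4, 0.2, -0.2]
opening: 52.8
```

Emit:
arm_command --targets '[{"delta_pos": [0,0,0],"turn": [0,0,0],"fingers": -1},{"delta_pos": [0,0,0],"turn": [0,0,0],"fingers": -1},{"delta_pos": [0,0,0],"turn": [0,0,0],"fingers": -1},{"delta_pos": [0,0,0],"turn": [0,0,0],"fingers": -1},{"delta_pos": [0,0,-0.008],"turn": [0,0,0],"fingers": -1},{"delta_pos": [0,0,0],"turn": [0,0,0],"fingers": -1}]'

```text
t: 7.33
tcp_pos: [452.0, 131.6, 194.3]
orientation: [2.704, 1.597, 0.004]
ft_force: [1.7, 0.3, 0.6]
opening: 87.9
```

Run:
```python
from h import *
o=monitor.get_obs(); T=R.from_rotvec(o['orientation']).as_matrix();print(o['t'],o['tcp_pos'],o['ft_force'],o['opening'],T.round(3).tolist())
save('wrist','pics/f1')
a=cv2.imread('pics/f1.png')
cv2.imwrite('pics/f1v.png',cv2.resize(a[180:380,160:360],(600,600),interpolation=cv2.INTER_CUBIC))
for z in (60,65,70): print(z,proj('pics/f1',o['tcp_pos']+T[:,2]*z))
```

```text
7.3333 [451.99735071 131.56956403 194.3261714 ] [1.66194187 0.30353384 0.64995018] 87.89170155486383 [[0.483, 0.876, 0.002], [0.876, -0.483, 0.001], [0.002, 0.002, -1.0]]
60 [259.6456011  253.22824262]
65 [259.67086028 248.60811332]
70 [259.69468954 244.24952741]
```

View pics/f1v.png

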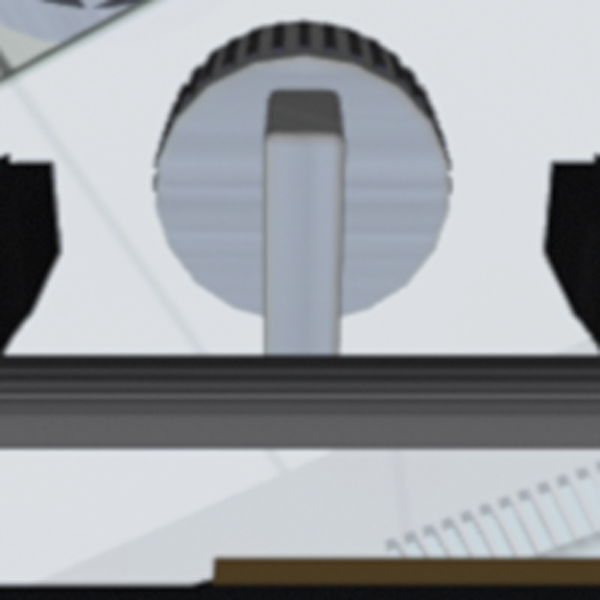

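The cap is back on the glass and standing upright. The rim is about 73 mm below the TCP and centred on it: row 242.6 against an expected 242. I lower 5 mm, which leaves 4 mm of rim clearance, and grip the bar.

Emit:
arm_command --targets '[{"delta_pos": [0.0005,0,0.005],"turn": [0,0,0],"fingers": 1},{"delta_pos": [0,0,0],"turn": [0,0,0],"fingers": 1},{"delta_pos": [0,0,0],"turn": [0,0,0],"fingers": 1},{"delta_pos": [0,0,0],"turn": [0,0,0],"fingers": 1},{"delta_pos": [0,0,0],"turn": [0,0,0],"fingers": 1},{"delta_pos": [0,0,0],"turn": [0,0,0],"fingers": 1},{"delta_pos": [0,0,0],"turn": [0,0,0],"fingers": 1},{"delta_pos": [0,0,0],"turn": [0,0,0],"fingers": 1},{"delta_pos": [0,0,0],"turn": [0,0,0],"fingers": 1},{"delta_pos": [0,0,0],"turn": [0,0,0],"fingers": 1}]' --force 40

```text
t: 8.22
tcp_pos: [451.8, 131.7, 188.4]
orientation: [2.704, 1.597, 0.001]
ft_force: [-0.6, -0.7, 5.1]
opening: 24.0
```

Emit:
arm_command --targets '[{"delta_pos": [0,0,0],"turn": [0,0,0],"fingers": 1},{"delta_pos": [0,0,0],"turn": [0,0,0],"fingers": 1},{"delta_pos": [0,0,0],"turn": [0,0,0],"fingers": 1},{"delta_pos": [0,0,0],"turn": [0,0,0],"fingers": 1},{"delta_pos": [0,0,0],"turn": [0,0,0],"fingers": 1},{"delta_pos": [0,0,0],"turn": [0,0,0],"fingers": 1},{"delta_pos": [0,0,0],"turn": [0,0,0],"fingers": 1}]'

```text
t: 8.8
tcp_pos: [451.9, 131.8, 188.4]
orientation: [2.705, 1.597, 0.002]
ft_force: [-0.7, -1.4, 5.6]
opening: 12.7
```

Emit:
arm_command --targets '[{"delta_pos": [0,0,-0.008],"turn": [0,0,0],"fingers": 1},{"delta_pos": [0,0,-0.022],"turn": [0,0,0],"fingers": 1},{"delta_pos": [0,0,-0.03],"turn": [0,0,0.12],"fingers": 1},{"delta_pos": [0,0,-0.03],"turn": [0,0,0.12],"fingers": 1},{"delta_pos": [0,0,-0.03],"turn": [0,0,0.12],"fingers": 1},{"delta_pos": [0,0,-0.03],"turn": [0,0,0.12],"fingers": 1},{"delta_pos": [0,0,-0.03],"turn": [0,0,0.12],"fingers": 1},{"delta_pos": [0,0,-0.03],"turn": [0,0,0.12],"fingers": 1},{"delta_pos": [0,0,-0.02],"turn": [0,0,0.12],"fingers": 1},{"delta_pos": [0,0,0],"turn": [0,0,0.12],"fingers": 1}]'

```text
t: 9.63
tcp_pos: [452.7, 132.3, 423.5]
orientation: [-3.136, -0.159, -0.013]
ft_force: [1.5, -0.5, -0.7]
opening: 12.8
```

Emit:
arm_command --targets '[{"delta_pos": [0,0,0],"turn": [0,0,0.12],"fingers": 1},{"delta_pos": [0,0,0],"turn": [0,0,0.12],"fingers": 1},{"delta_pos": [0.0122,0.0307,0],"turn": [0,0,0],"fingers": 1},{"delta_pos": [0.0122,0.0307,0],"turn": [0,0,0],"fingers": 1},{"delta_pos": [0.0122,0.0307,0],"turn": [0,0,0],"fingers": 1},{"delta_pos": [0.0122,0.0307,0],"turn": [0,0,0],"fingers": 1},{"delta_pos": [0.0122,0.0307,0],"turn": [0,0,0],"fingers": 1},{"delta_pos": [0.0122,0.0307,0],"turn": [0,0,0],"fingers": 1},{"delta_pos": [0.0122,0.0307,0],"turn": [0,0,0],"fingers": 1},{"delta_pos": [0.0122,0.0307,0],"turn": [0,0,0],"fingers": 1}]'

```text
t: 10.47
tcp_pos: [515.3, -126.1, 417.4]
orientation: [-3.134, 0.209, 0.001]
ft_force: [0.3, -0.1, -0.4]
opening: 12.7
```

Emit:
arm_command --targets '[{"delta_pos": [0.0122,0.0307,0],"turn": [0,0,0],"fingers": 1},{"delta_pos": [0.0122,0.0307,0],"turn": [0,0,0],"fingers": 1},{"delta_pos": [0.0122,0.0307,0],"turn": [0,0,0],"fingers": 1},{"delta_pos": [0.0122,0.0307,0],"turn": [0,0,0],"fingers": 1},{"delta_pos": [0.0122,0.0307,0],"turn": [0,0,0],"fingers": 1},{"delta_pos": [0.0122,0.0307,0],"turn": [0,0,0],"fingers": 1},{"delta_pos": [0,0,0],"turn": [0,0,0],"fingers": 1},{"delta_pos": [0,0,0],"turn": [0,0,0],"fingers": 1}]'

```text
t: 11.13
tcp_pos: [563.4, -318.2, 416.2]
orientation: [-3.133, 0.212, 0.004]
ft_force: [-0.6, 0.4, -1.2]
opening: 12.5
```

Run:
```python
from h import *
o=monitor.get_obs(); T=R.from_rotvec(o['orientation']).as_matrix();print(o['t'],o['tcp_pos'],o['ft_force'],o['moment'],o['opening'],o['qpos'],T.round(3).tolist())
save('wrist','pics/g1')
a=cv2.imread('pics/g1.png')
cv2.imwrite('pics/g1v.png',cv2.resize(a[0:330,110:410],(545,600),interpolation=cv2.INTER_CUBIC))
print(proj('pics/g1',[564,-257,260]))
```

```text
11.1333 [ 563.4389632  -318.17943228  416.17521292] [-0.64140951  0.35350684 -1.22925409] [-0.05761355  0.079601   -0.01235599] 12.49878509312105 [-5.52724063e-01  1.66422534e-01  1.51567124e+00  3.93298478e-04
  1.46228145e+00 -4.17318828e-01] [[0.991, -0.135, -0.002], [-0.135, -0.991, 0.002], [-0.002, -0.001, -1.0]]
[250.70717411 120.49276878]
```

View pics/g1v.png

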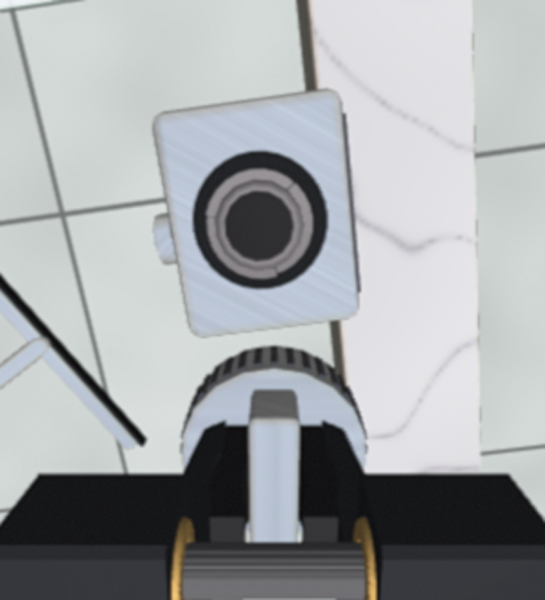

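The view shows the cap held by its bar, straight and centred at view x 274. The neck bore is at about (253,124) in the full picture and the dark base ring at about (253,121), with the dispenser standing by the wall. Now ellipse fits plus a second, shifted wrist view.

Emit:
arm_command --targets '[{"delta_pos": [-0.03,0.0,0],"turn": [0,0,0],"fingers": 1},{"delta_pos": [-0.03,0.0,0],"turn": [0,0,0],"fingers": 1},{"delta_pos": [0,0,0],"turn": [0,0,0],"fingers": 1},{"delta_pos": [0,0,0],"turn": [0,0,0],"fingers": 1}]'

```text
t: 11.52
tcp_pos: [503.2, -307.2, 418.3]
orientation: [-3.134, 0.208, -0.001]
ft_force: [0.1, 0.1, -0.9]
opening: 12.5
```

```bash
cat > fit.py <<'E'
from h import *
def fit(fn,guess):
    g=cv2.cvtColor(cv2.imread(fn+'.png'),cv2.COLOR_BGR2GRAY); x,y=int(guess[0]),int(guess[1]); r={}
    for nm,thr in (('ring',85),('hole',85)):
        m=(g<thr).astype(np.uint8); m2=np.zeros_like(m); m2[y-55:y+55,x-55:x+55]=m[y-55:y+55,x-55:x+55]
        cs,_=cv2.findContours(m2,cv2.RETR_EXTERNAL if nm=='ring' else cv2.RETR_LIST,cv2.CHAIN_APPROX_NONE)
        for c in cs:
            if len(c)>40:
                e=cv2.fitEllipse(c); print(fn,nm,len(c),np.round(e[0],2),np.round(e[1],1))
E
python3 - <<'E'
from fit import *
save('wrist','pics/g2'); o=monitor.get_obs(); print(o['tcp_pos'],proj('pics/g2',[564,-257,260]))
fit('pics/g1',(253,122)); fit('pics/g2',proj('pics/g2',[564,-257,260]))
E
```

```text
[ 504.0596666  -307.57521895  418.47108657] [329.34035066 123.80314629]
pics/g1 ring 208 [252.77 120.49] [72.2 73.9]
pics/g1 hole 104 [252.06 123.75] [36.2 37. ]
pics/g1 hole 170 [252.32 122.26] [59.7 61.2]
pics/g1 hole 208 [252.77 120.49] [72.2 73.9]
pics/g2 ring 72 [275.43 146.68] [ 2.8 30.4]
pics/g2 ring 205 [325.55 123.83] [69.7 74.5]
pics/g2 hole 72 [275.43 146.68] [ 2.8 30.4]
pics/g2 hole 103 [330.95 127.36] [34.7 37.5]
pics/g2 hole 172 [328.51 125.73] [58.  62.4]
pics/g2 hole 205 [325.55 123.83] [69.7 74.5]
```

Run:
```python
from h import *
for n,a,b in (('base',(252.77,120.49),(325.55,123.83)),('hole',(252.06,123.75),(330.95,127.36))):
    print(n,tri([('pics/g1',a),('pics/g2',b)]))
print('neck3',tri([('pics/g1',(252.06,123.75)),('pics/g2',(330.95,127.36)),('pics/b_scene',(171,280)),('pics/b_side',(401,179))]))
for z in (255,262,270):print(z,plane('pics/g1',(252.06,123.75),z),plane('pics/g1',(252.77,120.49),z-22))
```

```text
base (array([ 564.83335067, -258.73789061,  241.12128736]), [np.float64(0.12062094619705147), np.float64(0.12062094619687885)])
hole (array([ 564.72399392, -259.53543412,  261.70183119]), [np.float64(0.12071364872974041), np.float64(0.12071364872973055)])
neck3 (array([ 565.05625612, -259.05375136,  257.3155153 ]), [np.float64(0.878640031862813), np.float64(1.2878685582536675), np.float64(1.2116514559077154), np.float64(2.8463229220969763)])
255 [ 564.46880764 -259.98205899  255.        ] [ 564.54979281 -259.2242943   233.        ]
262 [ 564.75856798 -259.39111109  262.        ] [ 564.81332343 -258.70251472  240.        ]
270 [ 565.08972265 -258.71574207  270.        ] [ 565.11450128 -258.10619519  248.        ]
```

Emit:
arm_command --targets '[{"delta_pos": [0.0179,-0.0188,0],"turn": [0,0,0],"fingers": 1},{"delta_pos": [0.0179,-0.0188,0],"turn": [0,0,0],"fingers": 1},{"delta_pos": [0.0179,-0.0188,0.01],"turn": [0,0,0],"fingers": 1},{"delta_pos": [0,0,0.025],"turn": [0,0,0],"fingers": 1},{"delta_pos": [0,0,0.02],"turn": [0,0,0],"fingers": 1},{"delta_pos": [0,0,0],"turn": [0,0,0],"fingers": 1},{"delta_pos": [0,0,0],"turn": [0,0,0],"fingers": 1},{"delta_pos": [0,0,0],"turn": [0,0,0],"fingers": 1}]'

```text
t: 12.23
tcp_pos: [565.7, -260.0, 363.9]
orientation: [3.134, -0.208, 0.002]
ft_force: [0.2, 0.2, -1.1]
opening: 12.5
```

Run:
```python
from h import *
P=[];F=[]
save('wrist','pics/i1')
for i in range(6):
    cams.get_image('side'); o=monitor.get_obs();P.append(o['tcp_pos']);F.append(np.r_[o['ft_force'],o['moment']])
P=np.array(P);print(P.round(1),np.array(F).mean(0).round(2),np.array(F).std(0).round(2))
T=R.from_rotvec(o['orientation']).as_matrix()
m=P.mean(0);print(m,'tool delta',T.T@(np.array([564.8,-259.1,m[2]])-m),T.round(4).tolist())
save('scene','pics/i1s');save('side','pics/i1d')
w=cv2.imread('pics/i1.png');s=cv2.imread('pics/i1s.png');d=cv2.imread('pics/i1d.png')
f=lambda im,x,y:cv2.resize(im[y:y+100,x:x+100],(400,400),interpolation=cv2.INTER_CUBIC)
u,v=proj('pics/i1s',[565,-259,270]).astype(int);a,b=proj('pics/i1d',[565,-259,270]).astype(int);print(u,v,a,b)
cv2.imwrite('pics/i1v.png',np.hstack([f(s,u-50,v-50),f(d,min(a-50,412),b-50)]))
```

```text
[[ 565.7 -260.5  364.9]
 [ 565.6 -260.5  364.9]
 [ 565.4 -260.6  364.7]
 [ 565.3 -260.5  364.4]
 [ 565.1 -260.5  364.1]
 [ 565.  -260.4  363.7]] [-0.02  0.31 -1.2  -0.05  0.07  0.  ] [0.52 0.31 0.58 0.04 0.04 0.01]
[ 565.36736695 -260.50127772  364.44018786] tool delta [-0.74873416 -1.31334637 -0.00172146] [[0.9911, -0.133, 0.0014], [-0.133, -0.9911, -0.0007], [0.0015, 0.0005, -1.0]]
170 275 403 174
```

View pics/i1v.png

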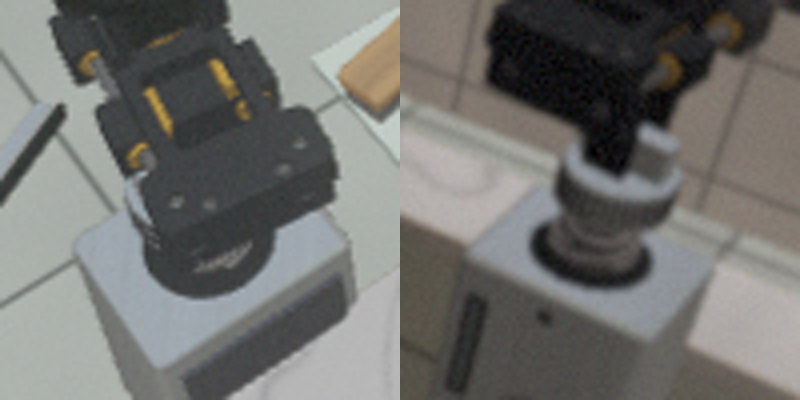

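The side view shows the cap level, just above the neck and approximately over it. I'll quantify its centring before lowering.

Run:
```python
from h import *
for z in (240,262,276,300): print(z,proj('pics/i1d',[564.8,-259.1,z]),proj('pics/i1d',[564.8,-249.1,z]),proj('pics/i1d',[574.8,-259.1,z]))
g=cv2.cvtColor(cv2.imread('pics/i1.png'),cv2.COLOR_BGR2GRAY)
for r in(200,205,210,215,220,225,240,255):print(r,' '.join(str(v) for v in g[r,200:322:3]))
o=monitor.get_obs();T=R.from_rotvec(o['orientation']).as_matrix()
for z in(42,64,67):print(z,[proj('pics/i1',o['tcp_pos']+T@np.array([0,y,z])).round(1) for y in(-28,-23,0)])
```

```text
240 [400.35919873 186.06692812] [395.84576825 184.10448836] [402.49399536 183.82188516]
262 [402.9095434  177.74272834] [398.29334582 175.8026616 ] [405.0653395  175.51767741]
276 [404.58325807 172.27980582] [399.899267   170.35561077] [406.75244917 170.0691227 ]
300 [407.54924076 162.59898393] [402.7444311  160.70522842] [409.74141741 160.4161895 ]
200 153 184 194 193 192 197 50 34 34 40 72 70 38 83 36 68 83 73 78 85 80 83 86 72 82 83 36 83 43 62 65 36 36 55 193 192 193 196 178 149 221
205 168 172 190 198 197 181 35 35 38 45 64 51 64 83 122 160 176 184 191 192 190 191 192 189 180 170 130 89 73 53 80 38 42 34 183 193 191 192 180 129 222
210 210 160 189 194 193 172 34 35 46 61 88 144 178 181 183 183 183 184 183 183 183 183 183 183 183 183 184 184 184 153 96 64 52 37 183 195 193 193 190 109 222
215 212 163 185 196 195 192 38 49 91 175 185 186 187 187 187 187 172 92 89 90 91 92 93 93 156 188 187 188 188 188 186 185 109 45 59 189 190 191 192 103 222
220 214 196 178 192 194 137 68 147 185 189 188 189 190 189 189 189 114 91 90 88 87 88 88 88 94 190 189 189 189 189 189 189 190 170 80 115 191 195 192 114 215
225 214 213 165 191 191 90 184 190 191 190 191 191 190 190 191 190 98 91 90 89 91 92 94 94 91 185 190 189 190 189 190 190 190 190 190 108 173 189 189 130 214
240 216 216 214 137 190 196 192 39 21 22 21 20 17 17 17 31 174 194 194 192 188 189 194 196 189 68 18 17 19 17 21 22 22 30 181 196 197 146 194 181 152
255 216 216 216 209 146 20 21 23 21 23 18 18 19 18 16 27 168 194 194 191 188 188 195 195 188 44 18 18 19 15 18 20 22 21 20 22 114 191 198 196 196
42 [array([258.5, 217.7]), array([258.5, 228. ]), array([258.5, 272.8])]
64 [array([258.7, 201. ]), array([258.7, 210.1]), array([258.8, 249.9])]
67 [array([258.7, 199.1]), array([258.7, 208.1]), array([258.8, 247.2])]
```

Emit:
arm_command --targets '[{"delta_pos": [-0.0015,-0.0017,0],"turn": [0,0,0],"fingers": 1},{"delta_pos": [0,0,0.006],"turn": [0,0,0],"fingers": 1},{"delta_pos": [0,0,0.004],"turn": [0,0,0],"fingers": 1},{"delta_pos": [0,0,0.002],"turn": [0,0,0],"fingers": 1},{"delta_pos": [0,0,0],"turn": [0,0,0],"fingers": 1},{"delta_pos": [0,0,0],"turn": [0,0,0],"fingers": 1}]'

```text
t: 13.18
tcp_pos: [563.5, -258.1, 350.1]
orientation: [-3.134, 0.209, 0.001]
ft_force: [-0.7, 0.1, -0.8]
opening: 12.9
```

Emit:
arm_command --targets '[{"delta_pos": [0,0,0.002],"turn": [0,0,0],"fingers": 1},{"delta_pos": [0,0,0],"turn": [0,0,0],"fingers": 1},{"delta_pos": [0,0,0],"turn": [0,0,0],"fingers": 1}]'

```text
t: 13.43
tcp_pos: [563.7, -258.2, 348.7]
orientation: [-3.135, 0.209, 0.0]
ft_force: [-0.1, 0.5, -0.7]
opening: 12.4
```

Emit:
arm_command --targets '[{"delta_pos": [0,0,0.002],"turn": [0,0,0],"fingers": 1},{"delta_pos": [0,0,0],"turn": [0,0,0],"fingers": 1},{"delta_pos": [0,0,0],"turn": [0,0,0],"fingers": 1}]'

```text
t: 13.68
tcp_pos: [563.6, -258.2, 346.6]
orientation: [-3.135, 0.209, 0.0]
ft_force: [0.2, 0.4, -1.2]
opening: 12.5
```

Emit:
arm_command --targets '[{"delta_pos": [0,0,0.002],"turn": [0,0,0],"fingers": 1},{"delta_pos": [0,0,0],"turn": [0,0,0],"fingers": 1},{"delta_pos": [0,0,0],"turn": [0,0,0],"fingers": 1}]'

```text
t: 13.93
tcp_pos: [563.7, -258.3, 344.6]
orientation: [3.135, -0.209, 0.0]
ft_force: [0.6, 0.1, -1.2]
opening: 12.4
```

Emit:
arm_command --targets '[{"delta_pos": [0,0,0.0015],"turn": [0,0,0],"fingers": 1},{"delta_pos": [0,0,0],"turn": [0,0,0],"fingers": 1},{"delta_pos": [0,0,0],"turn": [0,0,0],"fingers": 1}]'

```text
t: 14.18
tcp_pos: [563.7, -258.3, 343.2]
orientation: [3.135, -0.209, 0.0]
ft_force: [1.6, -0.9, -1.7]
opening: 12.9
```

Emit:
arm_command --targets '[{"delta_pos": [0,0,0.0015],"turn": [0,0,0],"fingers": 1},{"delta_pos": [0,0,0],"turn": [0,0,0],"fingers": 1},{"delta_pos": [0,0,0],"turn": [0,0,0],"fingers": 1}]'

```text
t: 14.43
tcp_pos: [563.7, -258.2, 341.6]
orientation: [3.135, -0.209, 0.0]
ft_force: [1.7, -0.8, -2.1]
opening: 12.5
```

Emit:
arm_command --targets '[{"delta_pos": [0,0,0.0015],"turn": [0,0,0],"fingers": 1},{"delta_pos": [0,0,0],"turn": [0,0,0],"fingers": 1},{"delta_pos": [0,0,0],"turn": [0,0,0],"fingers": 1}]'

```text
t: 14.68
tcp_pos: [563.8, -258.3, 340.9]
orientation: [3.134, -0.209, 0.001]
ft_force: [0.1, -0.1, 2.8]
opening: 12.4
```

Emit:
arm_command --targets '[{"delta_pos": [0,0,0],"turn": [0,0,-0.05],"fingers": 1},{"delta_pos": [0,0,-0.0001],"turn": [0,0,-0.05],"fingers": 1},{"delta_pos": [0,0,-0.0001],"turn": [0,0,-0.05],"fingers": 1},{"delta_pos": [0,0,-0.0001],"turn": [0,0,-0.05],"fingers": 1},{"delta_pos": [0,0,0],"turn": [0,0,0],"fingers": 1}]'

```text
t: 15.1
tcp_pos: [564.1, -258.2, 341.4]
orientation: [3.139, 0.107, 0.002]
ft_force: [0.7, 0.8, 3.4]
opening: 12.7
```

```bash
cat > st.py <<'E'
from h import *
o=monitor.get_obs();print(o['t'],o['tcp_pos'].round(2),o['ft_force'].round(2),o['moment'].round(3),'q6',o['qpos'][5].round(3),o['opening'])
E
python3 st.py
```

```text
15.1 [ 564.07 -258.18  341.43] [0.66 0.84 3.37] [ 0.037  0.053 -0.009] q6 -0.538 12.657639578156392
```

Emit:
arm_command --targets '[{"delta_pos": [0,0,-0.00016],"turn": [0,0,-0.05],"fingers": 1},{"delta_pos": [0,0,-0.00016],"turn": [0,0,-0.05],"fingers": 1},{"delta_pos": [0,0,-0.00016],"turn": [0,0,-0.05],"fingers": 1},{"delta_pos": [0,0,-0.00016],"turn": [0,0,-0.05],"fingers": 1},{"delta_pos": [0,0,-0.00016],"turn": [0,0,-0.05],"fingers": 1},{"delta_pos": [0,0,0],"turn": [0,0,0],"fingers": 1}]'

```text
t: 15.6
tcp_pos: [563.9, -258.3, 342.3]
orientation: [3.102, 0.496, 0.002]
ft_force: [0.8, 0.7, 4.8]
opening: 12.7
```

Emit:
arm_command --targets '[{"delta_pos": [0,0,-0.00016],"turn": [0,0,-0.05],"fingers": 1},{"delta_pos": [0,0,-0.00016],"turn": [0,0,-0.05],"fingers": 1},{"delta_pos": [0,0,-0.00016],"turn": [0,0,-0.05],"fingers": 1},{"delta_pos": [0,0,-0.00016],"turn": [0,0,-0.05],"fingers": 1},{"delta_pos": [0,0,0],"turn": [0,0,0],"fingers": 1}]'

```text
t: 16.02
tcp_pos: [563.7, -258.4, 342.9]
orientation: [3.037, 0.802, 0.001]
ft_force: [-0.3, -0.5, 5.2]
opening: 12.4
```

Emit:
arm_command --targets '[{"delta_pos": [0,0,-0.00016],"turn": [0,0,-0.05],"fingers": 1},{"delta_pos": [0,0,-0.00016],"turn": [0,0,-0.05],"fingers": 1},{"delta_pos": [0,0,-0.00016],"turn": [0,0,-0.05],"fingers": 1},{"delta_pos": [0,0,0],"turn": [0,0,0],"fingers": 1}]'

```text
t: 16.35
tcp_pos: [563.6, -258.5, 343.4]
orientation: [2.968, 1.027, 0.0]
ft_force: [-0.8, 0.1, 5.7]
opening: 12.4
```

```bash
python3 st.py
```

```text
16.35 [ 563.63 -258.52  343.41] [-0.83  0.08  5.73] [-0.091  0.186  0.054] q6 -1.136 12.38278332866727
```

Emit:
arm_command --targets '[{"delta_pos": [0,0,-0.00016],"turn": [0,0,-0.05],"fingers": 1},{"delta_pos": [0,0,-0.00016],"turn": [0,0,-0.05],"fingers": 1},{"delta_pos": [0,0,0],"turn": [0,0,0],"fingers": 1}]'

```text
t: 16.6
tcp_pos: [563.6, -258.6, 343.7]
orientation: [2.913, 1.174, 0.0]
ft_force: [-1.1, -0.5, 5.4]
opening: 12.7
```

Emit:
arm_command --targets '[{"delta_pos": [0,0,-0.00016],"turn": [0,0,-0.05],"fingers": 1},{"delta_pos": [0,0,-0.00016],"turn": [0,0,-0.05],"fingers": 1},{"delta_pos": [0,0,0],"turn": [0,0,0],"fingers": 1}]'

```text
t: 16.85
tcp_pos: [563.6, -258.7, 344.1]
orientation: [2.85, 1.318, -0.0]
ft_force: [-1.4, 0.3, 5.6]
opening: 12.9
```

Emit:
arm_command --targets '[{"delta_pos": [0,0,-0.00016],"turn": [0,0,-0.05],"fingers": 1},{"delta_pos": [0,0,-0.00016],"turn": [0,0,-0.05],"fingers": 1},{"delta_pos": [0,0,0],"turn": [0,0,0],"fingers": 1}]'

```text
t: 17.1
tcp_pos: [563.6, -258.6, 344.3]
orientation: [2.781, 1.458, -0.0]
ft_force: [-0.9, -0.5, 5.9]
opening: 12.3
```

Emit:
arm_command --targets '[{"delta_pos": [0,0,-0.00016],"turn": [0,0,-0.05],"fingers": 1},{"delta_pos": [0,0,-0.00016],"turn": [0,0,-0.05],"fingers": 1},{"delta_pos": [0,0,0],"turn": [0,0,0],"fingers": 1}]'

```text
t: 17.35
tcp_pos: [563.7, -258.5, 344.5]
orientation: [2.705, 1.595, 0.0]
ft_force: [-1.4, -0.6, 5.5]
opening: 12.9
```

Emit:
arm_command --targets '[{"delta_pos": [0,0,-0.00016],"turn": [0,0,-0.05],"fingers": 1},{"delta_pos": [0,0,-0.00016],"turn": [0,0,-0.05],"fingers": 1},{"delta_pos": [0,0,0],"turn": [0,0,0],"fingers": 1}]'

```text
t: 17.6
tcp_pos: [563.9, -257.9, 344.3]
orientation: [-2.623, -1.728, -0.001]
ft_force: [0.5, 1.1, 3.9]
opening: 12.5
```

Emit:
arm_command --targets '[{"delta_pos": [0,0,-0.00016],"turn": [0,0,-0.05],"fingers": 1},{"delta_pos": [0,0,-0.00016],"turn": [0,0,-0.05],"fingers": 1},{"delta_pos": [0,0,0],"turn": [0,0,0],"fingers": 1}]'

```text
t: 17.85
tcp_pos: [563.3, -258.2, 343.3]
orientation: [-2.533, -1.856, 0.002]
ft_force: [0.7, -0.8, -0.8]
opening: 12.6
```

```bash
python3 st.py
```

```text
17.85 [ 563.27 -258.2   343.27] [ 0.74 -0.79 -0.84] [-0.028 -0.045 -0.015] q6 -1.735 12.619647182554981
```

The force fell to the baseline after 344.5 mm, so the lugs have passed the thread start. I lower gently into it.

Emit:
arm_command --targets '[{"delta_pos": [0,0,0.001],"turn": [0,0,0],"fingers": 1},{"delta_pos": [0,0,0.001],"turn": [0,0,0],"fingers": 1},{"delta_pos": [0,0,0.001],"turn": [0,0,0],"fingers": 1},{"delta_pos": [0,0,0],"turn": [0,0,0],"fingers": 1},{"delta_pos": [0,0,0],"turn": [0,0,0],"fingers": 1}]'

```text
t: 18.27
tcp_pos: [563.4, -258.3, 340.7]
orientation: [-2.532, -1.858, 0.001]
ft_force: [-0.3, -0.9, -1.5]
opening: 12.8
```

Emit:
arm_command --targets '[{"delta_pos": [0,0,0.001],"turn": [0,0,0],"fingers": 1},{"delta_pos": [0,0,0.001],"turn": [0,0,0],"fingers": 1},{"delta_pos": [0,0,0],"turn": [0,0,0],"fingers": 1},{"delta_pos": [0,0,0],"turn": [0,0,0],"fingers": 1}]'

```text
t: 18.6
tcp_pos: [563.6, -258.3, 339.3]
orientation: [2.532, 1.86, -0.0]
ft_force: [-0.3, -1.7, 0.1]
opening: 12.7
```

Emit:
arm_command --targets '[{"delta_pos": [0,0,0.001],"turn": [0,0,0],"fingers": 1},{"delta_pos": [0,0,0],"turn": [0,0,0],"fingers": 1},{"delta_pos": [0,0,0],"turn": [0,0,0],"fingers": 1}]'

```text
t: 18.85
tcp_pos: [563.7, -258.4, 338.7]
orientation: [2.532, 1.859, -0.0]
ft_force: [-0.4, -1.3, 1.2]
opening: 12.8
```

Emit:
arm_command --targets '[{"delta_pos": [0,0,0.001],"turn": [0,0,0],"fingers": 1},{"delta_pos": [0,0,0],"turn": [0,0,0],"fingers": 1},{"delta_pos": [0,0,0],"turn": [0,0,0],"fingers": 1}]'

```text
t: 19.1
tcp_pos: [563.7, -258.4, 338.5]
orientation: [2.531, 1.859, 0.0]
ft_force: [-3.2, -0.2, 4.8]
opening: 12.7
```

```bash
python3 st.py
```

```text
19.1 [ 563.71 -258.36  338.51] [-3.22 -0.24  4.81] [-0.221  0.52   0.017] q6 -1.737 12.74548751230738
```

Emit:
arm_command --targets '[{"delta_pos": [0,0,0],"turn": [0,0,0.05],"fingers": 1},{"delta_pos": [0,0,0],"turn": [0,0,0.05],"fingers": 1},{"delta_pos": [0,0,0.0001],"turn": [0,0,0.05],"fingers": 1},{"delta_pos": [0,0,0.00016],"turn": [0,0,0.05],"fingers": 1},{"delta_pos": [0,0,0.00016],"turn": [0,0,0.05],"fingers": 1},{"delta_pos": [0,0,0.00016],"turn": [0,0,0.05],"fingers": 1},{"delta_pos": [0,0,0],"turn": [0,0,0],"fingers": 1}]'

```text
t: 19.68
tcp_pos: [564.1, -258.4, 337.5]
orientation: [2.781, 1.458, 0.002]
ft_force: [-0.2, -1.2, 3.9]
opening: 12.7
```

Emit:
arm_command --targets '[{"delta_pos": [0,0,0.00016],"turn": [0,0,0.05],"fingers": 1},{"delta_pos": [0,0,0.00016],"turn": [0,0,0.05],"fingers": 1},{"delta_pos": [0,0,0.00016],"turn": [0,0,0.05],"fingers": 1},{"delta_pos": [0,0,0.00016],"turn": [0,0,0.05],"fingers": 1},{"delta_pos": [0,0,0],"turn": [0,0,0],"fingers": 1}]'

```text
t: 20.1
tcp_pos: [564.4, -258.3, 336.8]
orientation: [2.912, 1.175, 0.003]
ft_force: [0.6, 0.4, 3.0]
opening: 12.2
```

```bash
python3 st.py
```

```text
20.1 [ 564.4  -258.33  336.83] [0.64 0.4  3.04] [-0.322 -0.157  0.027] q6 -1.237 12.240705746048807
```

Emit:
arm_command --targets '[{"delta_pos": [0,0,0.00027],"turn": [0,0,0.08],"fingers": 1},{"delta_pos": [0,0,0.00027],"turn": [0,0,0.08],"fingers": 1},{"delta_pos": [0,0,0.00027],"turn": [0,0,0.08],"fingers": 1},{"delta_pos": [0,0,0.00027],"turn": [0,0,0.08],"fingers": 1},{"delta_pos": [0,0,0.00027],"turn": [0,0,0.08],"fingers": 1},{"delta_pos": [0,0,0],"turn": [0,0,0],"fingers": 1}]'

```text
t: 20.6
tcp_pos: [564.5, -258.1, 335.4]
orientation: [3.088, 0.574, 0.003]
ft_force: [2.1, 0.2, 3.0]
opening: 12.9
```

Emit:
arm_command --targets '[{"delta_pos": [0,0,0.00027],"turn": [0,0,0.08],"fingers": 1},{"delta_pos": [0,0,0.00027],"turn": [0,0,0.08],"fingers": 1},{"delta_pos": [0,0,0.00027],"turn": [0,0,0.08],"fingers": 1},{"delta_pos": [0,0,0.00027],"turn": [0,0,0.08],"fingers": 1},{"delta_pos": [0,0,0.00027],"turn": [0,0,0.08],"fingers": 1},{"delta_pos": [0,0,0],"turn": [0,0,0],"fingers": 1}]'

```text
t: 21.1
tcp_pos: [563.9, -258.0, 333.9]
orientation: [-3.141, 0.049, -0.001]
ft_force: [-0.8, 0.3, 5.1]
opening: 12.8
```

```bash
python3 st.py
```

```text
21.1 [ 563.86 -258.03  333.87] [-0.77  0.34  5.1 ] [-0.027 -0.048 -0.049] q6 -0.438 12.75326936707817
```

Emit:
arm_command --targets '[{"delta_pos": [0,0,0.00025],"turn": [0,0,0.08],"fingers": 1},{"delta_pos": [0,0,0.00025],"turn": [0,0,0.08],"fingers": 1},{"delta_pos": [0,0,0.00025],"turn": [0,0,0.08],"fingers": 1},{"delta_pos": [0,0,0.00025],"turn": [0,0,0.08],"fingers": 1},{"delta_pos": [0,0,0.00025],"turn": [0,0,0.08],"fingers": 1},{"delta_pos": [0,0,0],"turn": [0,0,0],"fingers": 1}]'

```text
t: 21.6
tcp_pos: [564.0, -257.9, 331.1]
orientation: [-3.068, 0.67, 0.0]
ft_force: [3.2, -1.1, -2.1]
opening: 12.6
```

Emit:
arm_command --targets '[{"delta_pos": [0,0,0.00027],"turn": [0,0,0.08],"fingers": 1},{"delta_pos": [0,0,0.00027],"turn": [0,0,0.08],"fingers": 1},{"delta_pos": [0,0,0.00027],"turn": [0,0,0.08],"fingers": 1},{"delta_pos": [0,0,0.00027],"turn": [0,0,0.08],"fingers": 1},{"delta_pos": [0,0,0],"turn": [0,0,0],"fingers": 1}]'

```text
t: 22.02
tcp_pos: [564.3, -258.4, 330.9]
orientation: [-2.923, 1.15, -0.002]
ft_force: [3.8, -2.1, -1.4]
opening: 12.9
```

```bash
python3 st.py
```

```text
22.0167 [ 564.31 -258.36  330.87] [ 3.85 -2.09 -1.38] [-0.372 -0.623 -0.001] q6 0.28 12.875476412105428
```

Emit:
arm_command --targets '[{"delta_pos": [0,0,0],"turn": [0,0,0.08],"fingers": 1},{"delta_pos": [0,0,0],"turn": [0,0,0.08],"fingers": 1},{"delta_pos": [0,0,0],"turn": [0,0,0.08],"fingers": 1},{"delta_pos": [0,0,0],"turn": [0,0,0],"fingers": 1}]'

```text
t: 22.35
tcp_pos: [564.6, -258.3, 331.0]
orientation: [-2.764, 1.491, -0.004]
ft_force: [5.0, -2.4, -1.0]
opening: 12.9
```

```bash
python3 st.py
```

```text
22.35 [ 564.61 -258.3   330.98] [ 5.03 -2.43 -1.04] [-0.323 -0.776  0.03 ] q6 0.52 12.928333374925428
```

Emit:
arm_command --targets '[{"delta_pos": [0,0,0],"turn": [0,0,0.08],"fingers": 1},{"delta_pos": [0,0,0],"turn": [0,0,0.08],"fingers": 1},{"delta_pos": [0,0,0],"turn": [0,0,0.08],"fingers": 1},{"delta_pos": [0,0,0],"turn": [0,0,0],"fingers": 1}]'

```text
t: 22.68
tcp_pos: [564.8, -258.5, 331.1]
orientation: [-2.566, 1.811, -0.005]
ft_force: [5.3, -2.2, -1.2]
opening: 12.4
```

```bash
python3 st.py
```

```text
22.6833 [ 564.84 -258.52  331.08] [ 5.31 -2.16 -1.17] [-0.372 -0.903  0.062] q6 0.76 12.385519141874502
```

Emit:
arm_command --targets '[{"delta_pos": [0.0003,-0.0006,0],"turn": [0,0,0.08],"fingers": 1},{"delta_pos": [0,0,0],"turn": [0,0,0.08],"fingers": 1},{"delta_pos": [0,0,0],"turn": [0,0,0.08],"fingers": 1},{"delta_pos": [0,0,0],"turn": [0,0,0],"fingers": 1}]'

```text
t: 23.02
tcp_pos: [565.2, -258.8, 330.9]
orientation: [-2.331, 2.106, -0.004]
ft_force: [4.2, -2.1, -0.9]
opening: 12.7
```

```bash
python3 st.py
```

```text
23.0167 [ 565.18 -258.79  330.95] [ 4.24 -2.12 -0.92] [-0.439 -0.732  0.038] q6 1.0 12.730869944057426
```

Emit:
arm_command --targets '[{"delta_pos": [0,0,0],"turn": [0,0,0.06],"fingers": 1},{"delta_pos": [0,0,0],"turn": [0,0,0.06],"fingers": 1},{"delta_pos": [0,0,0],"turn": [0,0,0],"fingers": 1}]'

```text
t: 23.27
tcp_pos: [565.3, -259.0, 330.8]
orientation: [-2.201, 2.241, -0.004]
ft_force: [6.3, -3.1, -1.8]
opening: 13.0
```

```bash
python3 st.py
```

```text
23.2667 [ 565.33 -258.97  330.76] [ 6.26 -3.15 -1.77] [-0.481 -0.94   0.157] q6 1.119 12.964383825893517
```

Emit:
arm_command --targets '[{"delta_pos": [0.0003,-0.0007,0],"turn": [0,0,0.05],"fingers": 1},{"delta_pos": [0,0,0],"turn": [0,0,0.05],"fingers": 1},{"delta_pos": [0,0,0],"turn": [0,0,0],"fingers": 1}]'

```text
t: 23.52
tcp_pos: [565.8, -259.3, 330.6]
orientation: [-2.088, 2.347, -0.004]
ft_force: [5.7, -3.8, -2.8]
opening: 12.5
```

```bash
python3 st.py
```

```text
23.5167 [ 565.8  -259.28  330.58] [ 5.68 -3.78 -2.79] [-0.474 -0.84   0.281] q6 1.218 12.496312816160916
```

Emit:
arm_command --targets '[{"delta_pos": [0,0,0],"turn": [0,0,0.05],"fingers": 1},{"delta_pos": [0,0,0],"turn": [0,0,0.05],"fingers": 1},{"delta_pos": [0,0,0],"turn": [0,0,0],"fingers": 1}]'

```text
t: 23.77
tcp_pos: [565.9, -259.3, 330.5]
orientation: [-1.969, 2.448, -0.004]
ft_force: [6.5, -3.6, -2.6]
opening: 12.8
```

```bash
python3 st.py
```

```text
23.7667 [ 565.89 -259.34  330.51] [ 6.51 -3.61 -2.57] [-0.51  -0.849  0.639] q6 1.317 12.79576959862727
```

Torque is 0.64 N m, well over 0.2, so the cap is snug. I let go and back off.

Emit:
arm_command --targets '[{"delta_pos": [0,0,0],"turn": [0,0,0],"fingers": -1},{"delta_pos": [0,0,0],"turn": [0,0,0],"fingers": -1},{"delta_pos": [0,0,0],"turn": [0,0,0],"fingers": -1},{"delta_pos": [0,0,0],"turn": [0,0,0],"fingers": -1},{"delta_pos": [0,0,-0.01],"turn": [0,0,0],"fingers": -1},{"delta_pos": [0,0,-0.03],"turn": [0,0,0],"fingers": -1},{"delta_pos": [0,0,-0.04],"turn": [0,0,0],"fingers": -1},{"delta_pos": [0,0,-0.02],"turn": [0,0,0],"fingers": -1},{"delta_pos": [0,0,0],"turn": [0,0,0],"fingers": -1},{"delta_pos": [0,0,0],"turn": [0,0,0],"fingers": -1}]'

```text
t: 24.6
tcp_pos: [565.5, -258.8, 434.0]
orientation: [-1.961, 2.452, -0.006]
ft_force: [-0.2, 0.6, -0.5]
opening: 77.4
```

```bash
python3 st.py
python3 - <<'E'
from h import *
for n in('wrist','side','scene'): save(n,'pics/z_'+n)
w,d,s=[cv2.imread(f'pics/z_{n}.png') for n in('wrist','side','scene')]
f=lambda im,x,y,k:cv2.resize(im[y:y+k,x:x+k],(390,390),interpolation=cv2.INTER_CUBIC)
cv2.imwrite('pics/zv.png',np.hstack([f(w,160,130,200),f(d,360,140,80)]))
E
```

```text
24.6 [ 565.46 -258.76  434.03] [-0.19  0.6  -0.5 ] [0.018 0.156 0.02 ] q6 1.323 77.37827843548364
```

View pics/zv.png

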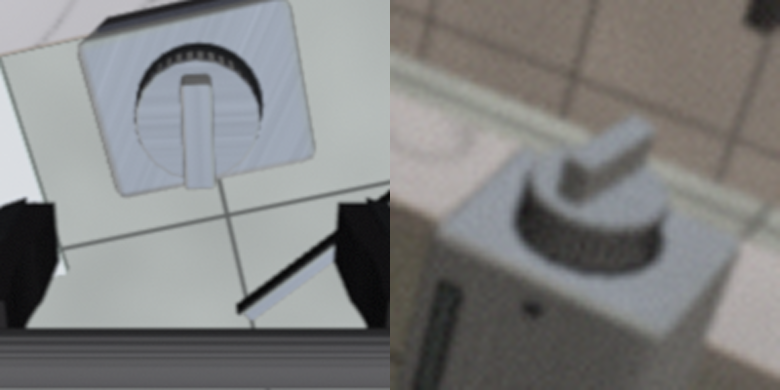

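The wrist and side pictures show the cap level and fully down on the dispenser, and the gripper well clear of it. I hand in.

```bash
python3 -c "
from bench import finish_job
print(finish_job())"
```

```text
the job is handed in; nothing more can be done
None
```

The steel cap from the glass shelf is screwed fully home on the dispenser neck. I let it go and handed the job in at about 25 s; no verdict was reported.

**Grasp:** My first grasp closed on the rim's edge because my image heights put the rim a few mm low. I set the cap back on the glass and took it by the bar.

**Thread start:** With about 4–7 N of pressure I turned it counter-clockwise. It rode up about 3.3 mm, then the force vanished and it came down about 6 mm into the start.

**Screwing in:** It went in clockwise with vertical readings of at most about 6 N until it met the rim. The torque rose to 0.64 N m at the end, with up to about 7 N of side force from a small misalignment of the tool over the neck.

**Last checks:**
- The last pictures show the cap level and flush on the dispenser, with the gripper open and 100 mm clear.
- The skirt edge is roughly 2 mm above the foot of the neck, worked out from the tool height rather than measured directly.
- The force left between cap and dispenser is only inferred from the final torque.
- Camera estimates of where the cap sat in the grip disagreed by about 1–2 mm, which stayed within what the fit allowed.
- I did not measure the other shelf items again; the arm only worked over the cap, and no contact with them showed in the forces.

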